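Rock a tight plug-in power module out of its socket and hold it clear

TASK

Take the loose heat sink off the top of the plug-in power module and lay it flat on the wooden work board. Then grip the module and, while it is still down in its socket, rock it side to side, toward one orange catch and then the other, so that the module itself pushes both catches back out of its grooves (a straight pull only jams; do not push the catches or the socket with the gripper). Draw the freed module straight up and finish still holding it upright, still and directly above its socket, with its foot only a few centimetres clear of the catches; leave the other things on the bench alone.

Things in the scene. Friction and masses are not known exactly. Their poses are not given: they have to be found in the camera images.
- socket: Test socket fixed to the bench: aluminium plate 74 (x) x 128 (y) x 6 mm, a black pocket in its middle and an orange catch at each y end. Origin: centre of the plate's underside, z up. The catches' tops, the highest points of the socket, are at z = 34 mm; rails and end stops beside them reach 16 mm.
- pocket (a point): Centre of the pocket's floor, 6 mm above the socket's origin. The pocket is 9 mm deep, 28 mm long in the socket's x, and widens in y from 14 mm at the floor to 20 mm at the mouth, so the module standing in it can be rocked toward the socket's +y or -y by up to about 0.28 rad.
- catch_left (a joint): Orange catch at the socket's +y end: slides outward, 0 (home) to 0.010 m. No spring; about 6 N of sliding friction, stays where pushed. Its nose (z 30 to 34 mm) reaches 3 mm into the module's groove at 0 and blocks a straight pull; it is out of the groove above 0.003. Rocking the seated module 0.22 rad toward +y pushes it to about 0.0042.
- catch_right (a joint): The like orange catch at the socket's -y end; it slides outward toward the socket's -y when the module is rocked that way; values as for the left one.
- module: Plug-in power module: upright blue block 30 (x) x 36 (y) x 80 mm tall, aluminium top, white label on both x faces, 0.11 to 0.22 kg. Origin: centre of its foot's underside, z up. It starts on the pocket floor, axes along the socket's. Brass foot 26 x 12 mm, 13 mm tall; groove in both y sides, 3.3 mm deep, from z = 20 to 34 mm. It rocks about the foot's bottom edges, at y = +-6 mm.
- module_grip (a point): Grip point in the module's middle, 66 mm above its origin. Here the fingers hold it across its x faces (30 mm) or y faces (36 mm), well above the catches.
- heat_sink: Black finned heat sink, 30 x 30 x 16 mm, 0.045 kg, lying loose on top of the module (its underside 86 mm above the bench). Origin: centre of its underside, z up.
- work_board: Wooden work board lying fixed on the bench, 293 x 294 mm, 10 mm thick, empty. Origin: centre of its underside; its top is 10 mm above the bench.
- flux_tin: Bystander: open round tin, 60 mm across, 21 mm tall, loose on the bench. Origin: centre of its underside.
- tape_roll: Bystander: roll of amber tape, 56 mm across, 12 mm tall, loose on the bench. Origin: centre of its underside.
- spool: Bystander: blue spool of solder wire, 65 x 58 x 40 mm, loose on the bench. Origin: centre of its underside.
Mind the look-alikes: they are no part of the job. Leave any red look-alike of the socket alone.

How it is judged:
By the outcome, as a careful person would: the job done as asked, in the order asked, and still so for the second after the job is handed in, while the arm keeps its last pose, push and grip.
It also fails if it takes over 64 s, if anything falls off the work surface, if the arm or the gripper's body presses on something with over 40 N, if the wrist force passes 120 N, or if a joint passes its speed limit or range.

ROBOT

A 7-joint arm with a two-finger parallel gripper is mounted at the origin on a cart in front of the work surface, level with it; the furniture and walls round the work are solid. World frame = base frame: x ahead of the robot, y to its left, z up, the work surface at z = 0. Lengths are in m, angles in degrees, forces in N, time in s.
With the tool pointing down it reaches from about 0.425 to 0.875 m from the base axis. Payload 4.7 kg.
Tool frame: the origin (TCP) lies at the very end of the fingers, on their centre line; the grasp point (between the pads) lies 19 mm behind it; z points along the fingers, y is the line along which they close (so a half turn about z gives the same grasp; the last joint's range is limited). The gripper opens to 87 mm and grips with 3 to 60 N. Pads are 19 mm wide; open, the fingers measure 117 mm over their backs; the gripper's body (75 mm by 190 mm) begins 51 mm behind the grasp point.
Start: joints at [0.808, 18.392, -4.016, 83.108, 1.295, 78.541, -3.26], TCP at [0.65, -0, 0.223] pointing down, gripper open.
Joint ranges: [-163.93, 163.93], [-17.29, 119.83], [-79.2, 71.16], [3.27, 140.29], [-89.18, 269.18], [5.43, 117.66], [-154.24, 154.24]. Speed limits (degrees/s): [147.25, 147.25, 180, 180, 180, 180, 180].

INTERFACE

Orientations are given as [roll, pitch, yaw] about the fixed x, y, z axes, in that order (R = Rz(yaw) Ry(pitch) Rx(roll)).
In Python, from cell import get_obs, read_camera, sign_off, silhouettes gives the robot as it stands.
- The arm moves only by the tool play_rows, never from a script. Its argument "steps" is a list that holds one entry, the list of rows, each a list of 7 numbers: the shift along the tool's x, y, z in m, then the turn, a rotation vector about the tool's x, y, z in rad, then the finger opening in m, from 0 to 0.087. A call has 1 to 12 rows; each row shifts and turns the commanded pose from where the row before left it, along the tool's axes as they then stand; what a row does not reach is not made up. A row lasts 1/10 s, in which the tool goes at most 50 mm and 8.59 degrees, less where a joint would pass 70% of its speed; a pose out of reach is approached as far as the arm can. A call is refused whole if a number of a shift passes 0.05 or a number of a turn 0.15, either way. A call with a gripper value outside its range is refused whole. The fingers move at their own pace and stop on an object; "force" is the grip in N (left out, the last holds). Time passes only in rows, so rows that do not move let the fingers close. It gives the time, the measured TCP pose, the force, the opening and the grip force at its end, in the units of the state.
- get_obs(): the state, without advancing time (a new reading comes with each control period).
- read_camera(name): name is "scene" or "side" or "wrist"; returns a dict with "frame" (480x640x3 uint8, red, green, blue), "intrinsics" (3x3 intrinsics, pixels), "view" (4x4, takes a point from world to camera coordinates). Camera axes: x right, y up, looking along -z (the intrinsics and any distortion apply to the point x, -y, -z); pixel columns grow to the right and rows downward; lengths in m; the calibration is good to about 2 mm. A picture is of the moment at which its call begins. There is no depth.
- sign_off(): hands the job in; it is judged then, once.
Trained networks look in the newest picture that a camera, given by its name, has taken for a name from the list of things; names that differ only in an ending like _2 or _b are one class to them, and where a whole thing is asked for, a point or a joint stands for the part that bears it (a point fixed in the world has none). Each returns a list of dicts, best first, with "p" (0 to 1); they miss things now and then, are a little off and sometimes report something else, mostly with a low value. They report only what shows in the picture. A call takes as long as a camera call. They do not tell look-alikes from the thing itself.
- silhouettes(camera, name): "pixels" (480x640 bool, what is visible of it) and "extent" ([left, top, right, bottom] in pixels, round what is visible of it).
The state is a dict: "time_s": time; "qpos": joint angles; "joint_velocities": joint speeds; "effort": joint torques, N m; "tool_pos": TCP position; "tool_rot": TCP orientation; "force": force on the tool from outside, world axes, zero at the start; "wrist_torque": the same for the moment, N m; "grip_width": finger opening in m; "grasp_force": force on a finger pad.
Only numpy, scipy, OpenCV 4.12 (cv2) and the standard library are available. Lean on these libraries where they do the work, as an engineer would, in place of code of your own. Each camera call takes 0.05 s, during which the arm holds its last target. There are 200 camera calls.

## Working session

There is one attempt and no reset: what is moved stays moved. The work goes in short steps, Python scripts to look and compute and a tool call to move; the robot and the scene stay as the last step left them, time stands still between calls to the robot, and variables do not carry over. Pictures are saved under pics/ and viewed, at most 10 in all, crops included, and the job is handed in when it is done.

Besides the shell and the picture viewer there is one more tool, called after ">>>" as a command line: name --argument value ..., lists and objects as JSON in quotes. play_rows: Moves the arm, as the interface text tells. Its arguments: {"type":"object","properties":{"steps":{"type":"array","items":{"type":"array","items":{"type":"array","items":{"type":"number"}}}},"force":{"type":"number"}},"required":["steps"]}

```bash
mkdir -p pics; ls; cat > h.py <<'E'
import numpy as np, cv2
from cell import get_obs, read_camera, sign_off, silhouettes
def proj(c,P):
    P=np.atleast_2d(P); q=(c['view']@np.c_[P,np.ones(len(P))].T).T[:,:3]
    q=q*[1,-1,-1]; u=(np.array(c['intrinsics'])@q.T).T
    return u[:,:2]/u[:,2:]
def onplane(c,px,z):
    V=np.array(c['view']);R=V[:3,:3];o=-R.T@V[:3,3]
    px=np.atleast_2d(px); d=np.linalg.solve(np.array(c['intrinsics']),np.c_[px,np.ones(len(px))].T).T*[1,-1,-1]
    d=d@R; return o+d*((z-o[2])/d[:,2])[:,None]
E
python3 - <<'E'
from h import *
for n in ["scene","side","wrist"]:
    c=read_camera(n); print(n,[k for k in c], np.round(c['intrinsics'],1).tolist()); V=np.array(c['view']); print(np.round(-V[:3,:3].T@V[:3,3],3), np.round(-V[2,:3],2))
    cv2.imwrite(f"pics/{n}0.png",c['frame'][:,:,::-1])
    for t in ["socket","module","heat_sink","work_board","catch_left","flux_tin","tape_roll","spool"]:
        print(t,[(round(s['p'],2),np.round(s['extent']).tolist()) for s in silhouettes(n,t)])
print(get_obs())
E
```

```text
pics
scene ['frame', 'intrinsics', 'view'] [[620.7, 0.0, 321.4], [0.0, 620.7, 244.3], [0.0, 0.0, 1.0]]
[-0.2    0.58   0.985] [ 0.6  -0.38 -0.7 ]
socket [(0.89, [136.0, 248.0, 202.0, 282.0]), (0.62, [286.0, 302.0, 358.0, 349.0])]
module [(0.9, [313.0, 301.0, 335.0, 329.0])]
heat_sink [(0.71, [310.0, 285.0, 336.0, 306.0])]
work_board [(0.58, [341.0, 182.0, 523.0, 306.0])]
catch_left [(0.56, [147.0, 251.0, 161.0, 269.0]), (0.54, [301.0, 313.0, 314.0, 331.0]), (0.47, [312.0, 294.0, 337.0, 327.0])]
flux_tin [(0.66, [216.0, 370.0, 249.0, 406.0])]
tape_roll [(0.92, [176.0, 333.0, 206.0, 360.0]), (0.29, [314.0, 295.0, 336.0, 328.0])]
spool []
side ['frame', 'intrinsics', 'view'] [[435.2, 0.0, 321.5], [0.0, 435.2, 239.1], [0.0, 0.0, 1.0]]
[0.538 1.035 0.623] [ 0.04 -0.87 -0.49]
socket [(0.96, [187.0, 316.0, 248.0, 366.0]), (0.81, [356.0, 272.0, 389.0, 304.0])]
module [(0.63, [369.0, 263.0, 384.0, 283.0])]
heat_sink [(0.57, [366.0, 251.0, 378.0, 262.0])]
work_board [(0.86, [297.0, 200.0, 399.0, 247.0])]
catch_left [(0.53, [368.0, 280.0, 381.0, 298.0]), (0.52, [202.0, 331.0, 219.0, 355.0]), (0
[... 627 characters left out ...]
os': array([ 0.80886234, 18.39107656, -4.01546361, 83.10594124,  1.29622103,
       78.53995883, -3.26079267]), 'joint_velocities': array([ 0.01477175, -0.05480282, -0.01154035,  0.01702562, -0.10303349,
       -0.00578991,  0.08827424]), 'effort': array([-5.46379324e-04, -4.91099381e+01, -4.03628368e-01, -3.12763989e+01,
       -6.38067978e-02,  3.36903124e-02, -1.05028511e-05]), 'tool_pos': array([ 6.50040948e-01, -5.45262703e-05,  2.22610185e-01]), 'tool_rot': array([1.79991783e+02, 3.99964326e-03, 8.99987439e+01]), 'force': array([-0.61787288, -0.26017957, -0.11799329]), 'wrist_torque': array([-0.02018657, -0.01497995,  0.07180535]), 'grasp_force': 0.0, 'grip_width': 0.08693400083917047}
```

View pics/scene0.png

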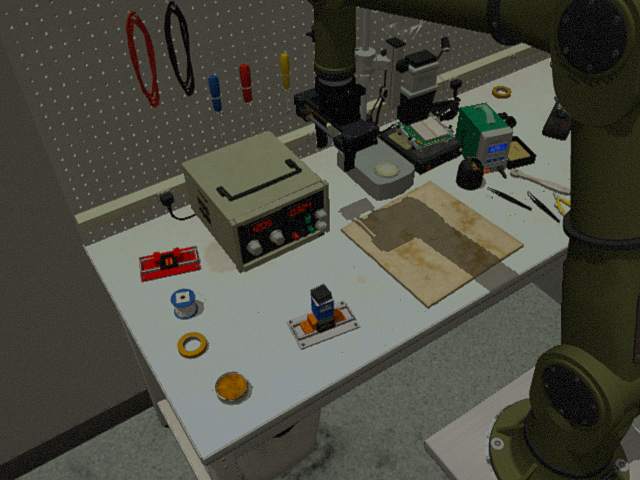

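View pics/side0.png

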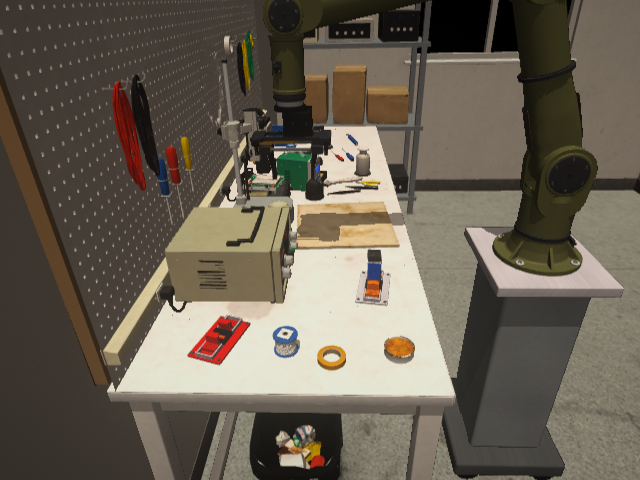

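The scene picture shows the real socket with the module and sink at about (322,320), the board at (430,240), and the red look-alike at (170,262). The side picture shows the same socket at (374,285). Next I'll measure.

```bash
cat > m.py <<'E'
from h import *
import sys
def pick(n,t,near):
    best=None
    for s in silhouettes(n,t):
        e=s['extent']; d=np.hypot((e[0]+e[2])/2-near[0],(e[1]+e[3])/2-near[1])
        if d<near[2] and (best is None or s['p']>best['p']): best=s
    return best
E
python3 - <<'E'
from m import *
def rect(c,m,z):
    v,u=np.nonzero(m); P=onplane(c,np.c_[u,v],z)[:,:2].astype(np.float32)
    h=cv2.convexHull(P*1000); return cv2.minAreaRect(h)
for n,nr in [("scene",(322,320,30)),("side",(374,280,30))]:
    c=read_camera(n)
    s=pick(n,"socket",nr); print(n,'plate',rect(c,s['pixels'],.006))
    for t,z in [("heat_sink",.094),("module",.05)]:
        s=pick(n,t,nr)
        if s: v,u=np.nonzero(s['pixels']); print(t,onplane(c,[[u.mean(),v.mean()]],z).round(4))
    s=silhouettes(n,"work_board")[0]; print('board',rect(c,s['pixels'],.01))
    for t in ["flux_tin","tape_roll","spool"]:
        for s in silhouettes(n,t)[:1]:
            v,u=np.nonzero(s['pixels']);print(t,onplane(c,[[u.mean(),v.mean()]],.012).round(3))
c=read_camera("scene");f=c['frame'][275:360,270:370,::-1]
cv2.imwrite("pics/z1.png",cv2.resize(f,None,fx=7,fy=7,interpolation=cv2.INTER_CUBIC))
E
```

```text
scene plate ((448.0623474121094, 167.97933959960938), (130.1241912841797, 75.6474838256836), 81.16598510742188)
heat_sink [[0.4512 0.1692 0.094 ]]
module [[0.4434 0.1708 0.05  ]]
board ((515.7652587890625, -165.43252563476562), (296.3997497558594, 297.4981384277344), 3.503225088119507)
flux_tin [[0.416 0.389 0.012]]
tape_roll [[0.544 0.408 0.012]]
spool [[0.648 0.378 0.012]]
side plate ((450.43115234375, 169.6171875), (144.95327758789062, 74.7854232788086), 81.6105728149414)
heat_sink [[0.453 0.169 0.094]]
module [[0.4513 0.1668 0.05  ]]
board ((519.33544921875, -158.36447143554688), (290.0845031738281, 304.1139221191406), 3.265399932861328)
flux_tin [[0.417 0.389 0.012]]
tape_roll [[0.55  0.413 0.012]]
spool [[0.644 0.37  0.012]]
```

View pics/z1.png

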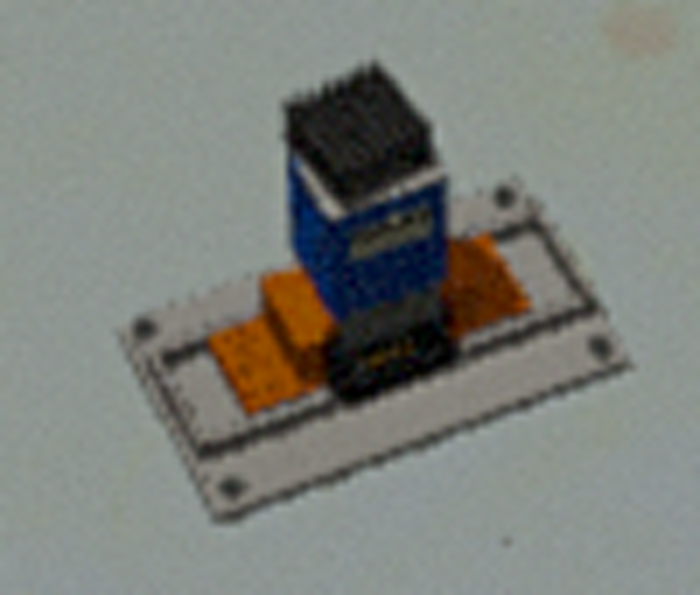

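The crop shows an upright module with an undisturbed sink on top, and the socket's long axis runs up to the right. Both cameras agree on the socket at (0.449, 0.168) with yaw about -8.6°, and the plate measures 130x75 mm. Next I move above it.

>>> play_rows --steps '[[[0.012,-0.014,0,0,0,0,0.087],[0.024,-0.029,0,0,0,0,0.087],[0.024,-0.029,0,0,0,0,0.087],[0.024,-0.029,0,0,0,0.03,0.087],[0.024,-0.029,0,0,0,0.03,0.087],[0.024,-0.029,0,0,0,0.03,0.087],[0.024,-0.029,0,0,0,0.03,0.087],[0.012,-0.013,0,0,0,0.03,0.087],[0,0,0,0,0,0,0.087],[0,0,0,0,0,0,0.087]]]'

```text
time_s: 3.2
tool_pos: [0.4556, 0.1739, 0.2228]
tool_rot: [179.9, 0.0, 81.4]
force: [0.8, 0.3, -0.9]
grip_width: 0.0869
grasp_force: 0.0
```

```bash
python3 - <<'E'
from m import *
o=get_obs(); print(o['time_s'],o['tool_pos'],o['tool_rot'])
c=read_camera("wrist"); cv2.imwrite("pics/w1.png",c['frame'][:,:,::-1])
for t in ["socket","module","heat_sink","catch_left"]:
  for s in silhouettes("wrist",t): print(t,round(s['p'],2),s['extent'])
V=np.array(c['view']);print(-V[:3,:3].T@V[:3,3],-V[2,:3])
E
```

```text
3.2 [0.4555978  0.17393901 0.22283525] [1.79928356e+02 2.01556156e-02 8.14446623e+01]
socket 0.74 [576.1, 0.0, 639.1, 61.6]
socket 0.55 [284.5, 158.2, 356.9, 279.2]
module 0.97 [298.6, 210.2, 331.0, 261.7]
heat_sink 0.7 [301.2, 221.9, 338.7, 260.1]
catch_left 0.95 [304.1, 182.3, 330.4, 206.8]
[0.46553783 0.24023812 0.38450443] [-0.03535818 -0.24366489 -0.96921474]
```

View pics/w1.png

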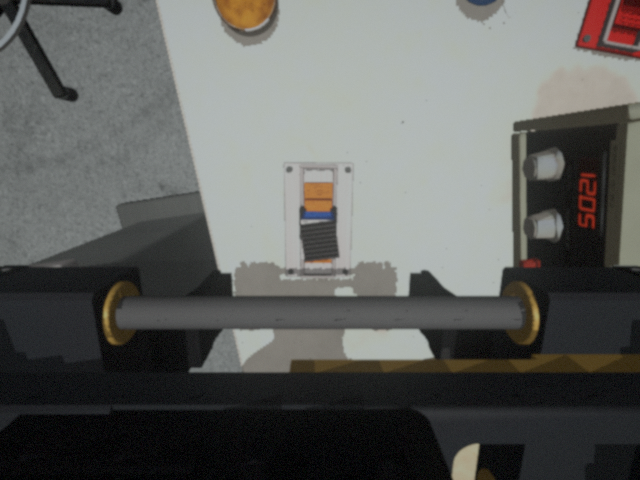

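The wrist view shows the plate at (284-354, 163-278), with the sink at (320,240) and turned a few degrees. I'll measure both from here.

```bash
python3 - <<'E'
from m import *
c=read_camera("wrist")
def rect(m,z):
    v,u=np.nonzero(m); P=onplane(c,np.c_[u,v],z)[:,:2].astype(np.float32)
    return [np.round(a,1).tolist() for a in cv2.minAreaRect(cv2.convexHull(P*1000))]
nr=(320,230,60)
print(rect(pick("wrist","socket",nr)['pixels'],.006))
s=pick("wrist","heat_sink",nr)['pixels']; print(rect(s,.102),rect(s,.094))
# dark sink pixels by colour
f=c['frame'].astype(int); g=f[215:265,290:350]; d=(g.max(2)<75)
lab=cv2.connectedComponentsWithStats(d.astype(np.uint8)); print(lab[2].tolist())
# plate corners predicted for hypotheses
a=np.deg2rad(-8.6);R=np.array([[np.cos(a),-np.sin(a)],[np.sin(a),np.cos(a)]])
for x,y in [(.449,.168)]:
    P=(R@np.array([[-37,-64],[37,-64],[37,64],[-37,64]]).T/1000).T+[x,y]
    print(proj(c,np.c_[P,[.006]*4]).round(1).tolist())
crop=f[150:290,270:370,::-1].astype(np.uint8); cv2.imwrite("pics/w1z.png",cv2.resize(crop,None,fx=4.2,fy=4.2,interpolation=cv2.INTER_NEAREST))
E
```

```text
[[452.4, 166.1], [128.2, 75.3], 81.3]
[[454.3, 169.1], [32.4, 29.5], 89.6] [[454.0, 167.1], [33.3, 30.3], 89.6]
[[0, 0, 60, 50, 1850], [44, 0, 2, 3, 5], [11, 5, 37, 40, 1145]]
[[282.8, 275.8], [347.6, 275.8], [349.8, 160.7], [279.4, 160.8]]
```

View pics/w1z.png

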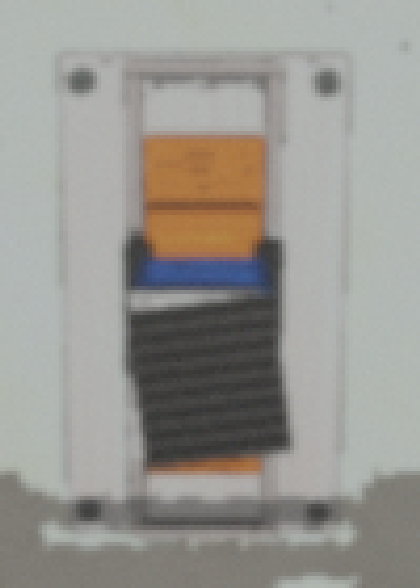

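>>> play_rows --steps '[[[0,0,0,0,0,-0.075,0.087],[0,0,0,0,0,-0.075,0.087],[-0.005,-0.002,0.04,0,0,0,0.087],[0,0,0.04,0,0,0,0.087],[0,0,0.03,0,0,0,0.087],[0,0,0.014,0,0,0,0.087],[0,0,0,0,0,0,0.087],[0,0,0,0,0,0,0.087]]]' --force 12

```text
time_s: 4.4
tool_pos: [0.454, 0.1699, 0.0997]
tool_rot: [179.9, -0.0, 90.0]
force: [0.8, -0.2, 0.7]
grip_width: 0.0871
grasp_force: 0.0
```

```bash
python3 - <<'E'
from m import *
o=get_obs(); print(o['time_s'],o['tool_pos'],o['tool_rot'],o['force'])
c=read_camera("wrist"); f=c['frame']
d=read_camera("side"); e=read_camera("scene")
z=lambda a,r:cv2.resize(a,(r,r),interpolation=cv2.INTER_CUBIC)
im=np.hstack([z(f[150:350,220:420],400),z(e['frame'][245:345,270:370],400)])
cv2.imwrite("pics/g1.png",im[:,:,::-1])
E
```

```text
4.4 [0.45401109 0.16989935 0.09972235] [ 1.79909254e+02 -3.73240574e-02  8.99971445e+01] [ 0.83119122 -0.24531921  0.6764577 ]
```

View pics/g1.png

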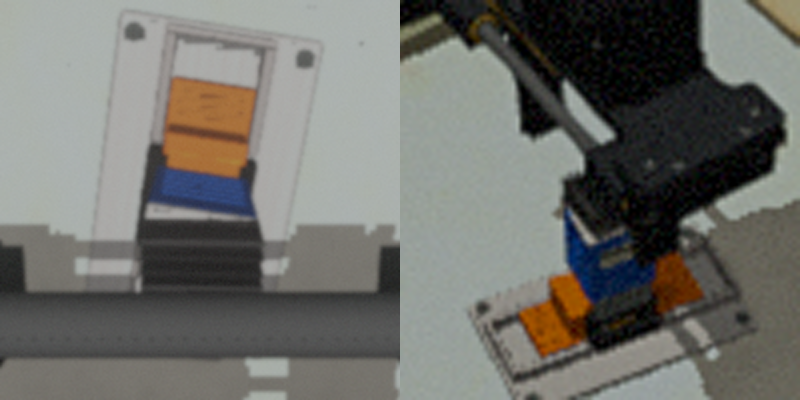

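The left crop shows the sink aligned with the fingers and centred at column 320. The tool is 11 mm too high, so I lower it, close and lift slightly.

>>> play_rows --steps '[[[0,0,0.0108,0,0,0,0.087],[0,0,0,0,0,0,0.087],[0,0,0,0,0,0,0.06],[0,0,0,0,0,0,0.035],[0,0,0,0,0,0,0.02],[0,0,0,0,0,0,0.02],[0,0,0,0,0,0,0.02],[0,0,0,0,0,0,0.02],[0,0,0,0,0,0,0.02]]]' --force 10

```text
time_s: 5.45
tool_pos: [0.4531, 0.1695, 0.0878]
tool_rot: [180.0, 0.0, 90.0]
force: [0.3, -0.2, 0.2]
grip_width: 0.0387
grasp_force: 0.0
```

>>> play_rows --steps '[[[0,0,0,0,0,0,0.02],[0,0,0,0,0,0,0.02],[0,0,0,0,0,0,0.02],[0,0,0,0,0,0,0.02]]]'

```text
time_s: 5.85
tool_pos: [0.4531, 0.1695, 0.0878]
tool_rot: [180.0, 0.0, 90.0]
force: [-0.9, 0.2, 0.4]
grip_width: 0.0297
grasp_force: 10.0
```

>>> play_rows --steps '[[[0,0,-0.015,0,0,0,0.02],[0,0,-0.03,0,0,0,0.02],[-0.015,0.003,-0.02,0,0,0,0.02],[-0.035,0.008,0,0,0,0,0.02],[-0.035,0.008,0,0,0,0,0.02],[-0.035,0.008,0,0,0,0,0.02],[-0.035,0.008,0,0,0,0,0.02],[-0.035,0.008,0,0,0,0,0.02],[-0.035,0.008,0,0,0,0,0.02],[-0.035,0.008,0,0,0,0,0.02],[-0.035,0.008,0,0,0,0,0.02],[-0.02,0,0,0,0,0,0.02]]]'

```text
time_s: 7.05
tool_pos: [0.5203, -0.1491, 0.1526]
tool_rot: [180.0, 0.1, 89.8]
force: [0.9, 0.2, -0.5]
grip_width: 0.0295
grasp_force: 10.0
```

>>> play_rows --steps '[[[0,0,0.02,0,0,0,0.02],[0,0,0.035,0,0,0,0.02],[0,0,0.035,0,0,0,0.02],[0,0,0.025,0,0,0,0.02],[0,0,0.01,0,0,0,0.02],[0,0,0,0,0,0,0.02],[0,0,0,0,0,0,0.02]]]'

```text
time_s: 7.75
tool_pos: [0.521, -0.1457, 0.0289]
tool_rot: [179.9, 0.0, 90.0]
force: [-0.6, 0.5, -0.5]
grip_width: 0.0297
grasp_force: 10.0
```

>>> play_rows --steps '[[[0,0,0.012,0,0,0,0.02],[0,0,0.003,0,0,0,0.02],[0,0,0.001,0,0,0,0.02],[0,0,0,0,0,0,0.02],[0,0,0,0,0,0,0.02]]]'

```text
time_s: 8.25
tool_pos: [0.5203, -0.1456, 0.0121]
tool_rot: [180.0, 0.0, 90.0]
force: [1.1, 0.1, -0.4]
grip_width: 0.0302
grasp_force: 10.0
```

Contact is near and there is plenty of time, so I open, retreat and go back over the socket.

>>> play_rows --steps '[[[0,0,0,0,0,0,0.05],[0,0,0,0,0,0,0.06],[0,0,0,0,0,0,0.08],[0,0,0,0,0,0,0.087],[0,0,-0.01,0,0,0,0.087],[0,0,-0.04,0,0,0,0.087],[0,0,-0.05,0,0,0,0.087],[0,0,-0.05,0,0,0,0.087],[0.02,0,-0.05,0,0,0,0.087],[0.04,-0.009,-0.01,0,0,0,0.087],[0.04,-0.009,0,0,0,0,0.087]]]'

```text
time_s: 9.35
tool_pos: [0.5036, -0.0465, 0.2224]
tool_rot: [179.6, 0.0, 89.9]
force: [0.6, 1.0, 0.5]
grip_width: 0.0866
grasp_force: 0.0
```

>>> play_rows --steps '[[[0.035,-0.009,0,0,0,0.03,0.087],[0.035,-0.009,0,0,0,0.03,0.087],[0.035,-0.009,0,0,0,0.03,0.087],[0.035,-0.008,0,0,0,0.03,0.087],[0.035,-0.006,0,0,0,0.03,0.087],[0.016,0,0,0,0,0,0.087],[0,0,0,0,0,0,0.087],[0,0,0,0,0,0,0.087]]]'

```text
time_s: 10.15
tool_pos: [0.4741, 0.1447, 0.2186]
tool_rot: [180.0, 0.0, 81.4]
force: [0.7, -0.7, 0.1]
grip_width: 0.0872
grasp_force: 0.0
```

```bash
python3 - <<'E'
from m import *
o=get_obs(); print(o['time_s'],o['tool_pos'],o['tool_rot'])
c=read_camera("wrist"); f=c['frame']; e=read_camera("scene")
for t in ["socket","module","heat_sink"]:
  for s in silhouettes("wrist",t)[:3]: print(t,round(s['p'],2),np.round(s['extent']))
def rect(m,z):
    v,u=np.nonzero(m); P=onplane(c,np.c_[u,v],z)[:,:2].astype(np.float32)
    return [np.round(a,1).tolist() for a in cv2.minAreaRect(cv2.convexHull(P*1000))]
s=pick("wrist","socket",(320,220,120))
if s: print(rect(s['pixels'],.006))
z=lambda a,w,h:cv2.resize(a,(w,h),interpolation=cv2.INTER_NEAREST)
cv2.imwrite("pics/w2.png",np.hstack([z(f[140:300,240:400],480,480),z(e['frame'][180:310,360:460],320,480)])[:,:,::-1])
for s in silhouettes("scene","heat_sink")[:2]:
    v,u=np.nonzero(s['pixels']);print('hs',s['p'],onplane(e,[[u.mean(),v.mean()]],.018).round(3))
E
```

```text
10.15 [0.4740869  0.14473072 0.2185684 ] [1.79970093e+02 4.71022649e-02 8.13937196e+01]
socket 0.92 [262. 135. 333. 258.]
socket 0.71 [558.   0. 638.  30.]
socket 0.67 [283. 157. 311. 182.]
module 0.78 [273. 182. 310. 236.]
[[452.2, 166.1], [127.3, 73.6], 81.1]
hs 0.51 [[ 0.519 -0.146  0.018]]
```

View pics/w2.png

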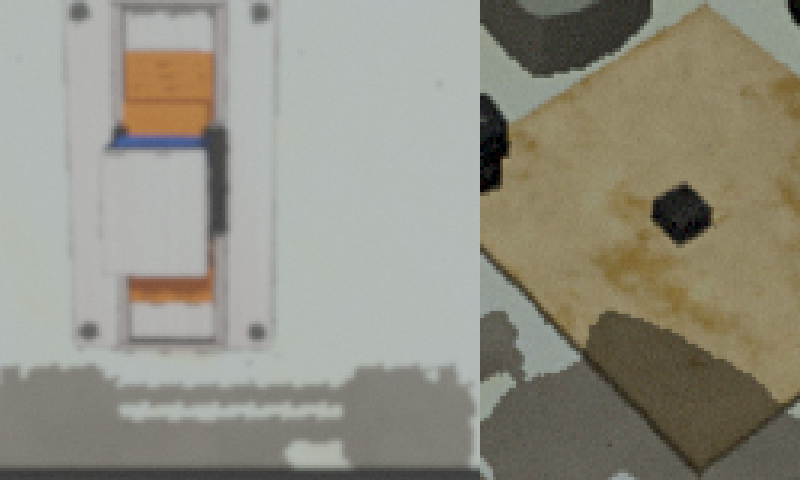

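The left crop shows the bare module top at about u 275-310, v 189-232, standing straight. The right crop shows the sink flat on the board. I compute the grasp offset.

```bash
python3 - <<'E'
from m import *
o=get_obs(); c=read_camera("wrist")
t=onplane(c,[[275,189.3],[310,189.3],[310,231.7],[275,231.7]],.086);print(t.round(4).tolist(),t.mean(0))
a=np.deg2rad(o['tool_rot'][2]); tx=np.array([np.cos(a),np.sin(a)]); ty=np.array([np.sin(a),-np.cos(a)])
for p in (t.mean(0)[:2],np.array([.4523,.1661])):
    d=p-o['tool_pos'][:2]; print(d@tx,d@ty)
E
```

```text
[[0.4424, 0.1866, 0.086], [0.4713, 0.1822, 0.086], [0.4656, 0.1464, 0.086], [0.4358, 0.151, 0.086]] [0.45376911 0.16655225 0.086     ]
0.018363503588005516 -0.02339227412570847
0.017694877373447035 -0.02477638060585221
```

>>> play_rows --steps '[[[0.018,-0.024,0,0,0,0,0.087],[0,0,0.03,0,0,0,0.087],[0,0,0.035,0,0,0,0.087],[0,0,0.035,0,0,0,0.087],[0,0,0.02,0,0,0,0.087],[0,0,0,0,0,0,0.087],[0,0,0,0,0,0,0.087]]]'

```text
time_s: 11.25
tool_pos: [0.4533, 0.1671, 0.0987]
tool_rot: [180.0, -0.0, 81.4]
force: [0.7, -0.7, 0.1]
grip_width: 0.0871
grasp_force: 0.0
```

>>> play_rows --steps '[[[0,0,0.02,0,0,0,0.087],[0,0,0.02,0,0,0,0.087],[0,0,0.006,0,0,0,0.06],[0,0,0,0,0,0,0.04],[0,0,0,0,0,0,0.02],[0,0,0,0,0,0,0.02],[0,0,0,0,0,0,0.02],[0,0,0,0,0,0,0.02],[0,0,0,0,0,0,0.02],[0,0,0,0,0,0,0.02],[0,0,0,0,0,0,0.02],[0,0,0,0,0,0,0.02]]]' --force 8

```text
time_s: 12.45
tool_pos: [0.453, 0.1671, 0.0522]
tool_rot: [180.0, 0.0, 81.4]
force: [0.7, -0.2, 1.0]
grip_width: 0.0302
grasp_force: 7.9
```

>>> play_rows --steps '[[[0,0,0,0,0,0,0.02],[0,0,0,0,0,0,0.02],[0.0018,0,-0.0002,0,-0.04,0,0.02],[0.0018,0,-0.0002,0,-0.04,0,0.02],[0.0018,0,-0.0002,0,-0.04,0,0.02],[0,0,0,0,0,0,0.02],[0,0,0,0,0,0,0.02]]]' --force 35

```text
time_s: 13.15
tool_pos: [0.4539, 0.1719, 0.0524]
tool_rot: [-180.0, 6.9, 81.4]
force: [-0.4, -0.8, 0.7]
grip_width: 0.0298
grasp_force: 34.8
```

>>> play_rows --steps '[[[0.0018,0,-0.0002,0,-0.04,0,0.02],[0.0019,0,-0.0002,0,-0.04,0,0.02],[0.0019,0,-0.0002,0,-0.04,0,0.02],[0,0,0,0,0,0,0.02],[0,0,0,0,0,0,0.02]]]'

```text
time_s: 13.65
tool_pos: [0.4543, 0.1771, 0.0519]
tool_rot: [-179.9, 13.7, 81.4]
force: [0.1, -3.3, 0.0]
grip_width: 0.0298
grasp_force: 34.9
```

```bash
python3 - <<'E'
from m import *
o=get_obs(); print(o['tool_pos'],o['tool_rot'],o['force'],o['wrist_torque'])
c=read_camera("wrist"); f=c['frame']; e=read_camera("scene"); d=read_camera("side")
z=lambda a:cv2.resize(a,(400,400),interpolation=cv2.INTER_CUBIC)
cv2.imwrite("pics/r1.png",np.hstack([z(f[120:320,220:420]),z(e['frame'][270:360,275:365])])[:,:,::-1])
E
```

```text
[0.45429695 0.17712585 0.05190274] [-179.94356355   13.73365966   81.36885662] [ 0.14809914 -3.29323928  0.01814525] [-0.50986015 -0.05522294 -0.01638401]
```

View pics/r1.png

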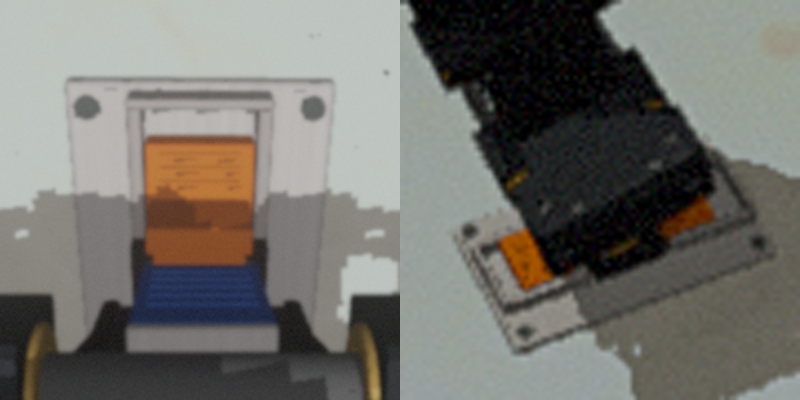

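The wrist crop shows the module tilted towards the +y catch, and the push force is about 3 N. The TCP moved about 1 mm less than planned, so I go a little further for margin.

>>> play_rows --steps '[[[0.0014,0,-0.0001,0,-0.012,0,0.02],[0.0013,0,-0.0001,0,-0.01,0,0.02],[0,0,0,0,0,0,0.02],[0,0,0,0,0,0,0.02]]]'

```text
time_s: 14.2
tool_pos: [0.4547, 0.1796, 0.0521]
tool_rot: [-180.0, 15.1, 81.4]
force: [-2.0, -4.7, 2.5]
grip_width: 0.0298
grasp_force: 34.9
```

```bash
python3 - <<'E'
from m import *
o=get_obs(); print(o['tool_pos'],o['tool_rot'],o['force'],o['wrist_torque'])
c=read_camera("wrist")
p=np.array([.453,.1664]); 
# catch outer end in the wrist picture, socket y of each orange row at centre column, z 16..: 
f=cv2.cvtColor(c['frame'],cv2.COLOR_RGB2HSV); m=(f[...,0]<18)&(f[...,1]>120)&(f[...,2]>60)
v,u=np.nonzero(m[150:260,280:360]); v+=150;u+=280; print(v.min(),v.max(),u.min(),u.max())
a=np.deg2rad(81.4)
q=onplane(c,[[u.mean(),v.min()]],.015)[0]; print((q[:2]-p)@[np.cos(a),np.sin(a)])
np.save('w_r1.npy',c['frame'])
E
```

```text
[0.45469873 0.17955889 0.05208092] [-179.96488138   15.13966071   81.37256647] [-2.02417634 -4.73590936  2.50040019] [-1.06143323  0.303281   -0.05943008]
189 251 292 347
0.05282954413744613
```

>>> play_rows --steps '[[[-0.002,0,0.0002,0,0.04,0,0.02],[-0.002,0,0.0002,0,0.04,0,0.02],[-0.002,0,0.0002,0,0.04,0,0.02],[-0.002,0,0.0002,0,0.04,0,0.02],[-0.002,0,0.0002,0,0.04,0,0.02],[-0.002,0,0.0003,0,0.04,0,0.02],[-0.0017,0,0.0001,0,0.022,0,0.02],[0,0,0,0,0,0,0.02],[0,0,0,0,0,0,0.02]]]'

```text
time_s: 15.15
tool_pos: [0.4533, 0.1681, 0.0527]
tool_rot: [179.9, -0.1, 81.4]
force: [1.2, -0.5, -1.5]
grip_width: 0.0295
grasp_force: 34.9
```

>>> play_rows --steps '[[[-0.0018,0,-0.0002,0,0.04,0,0.02],[-0.0018,0,-0.0002,0,0.04,0,0.02],[-0.0018,0,-0.0002,0,0.04,0,0.02],[-0.0018,0,-0.0002,0,0.04,0,0.02],[-0.0019,0,-0.0002,0,0.04,0,0.02],[-0.0019,0,-0.0002,0,0.04,0,0.02],[0,0,0,0,0,0,0.02],[0,0,0,0,0,0,0.02]]]'

```text
time_s: 15.95
tool_pos: [0.4521, 0.1579, 0.0533]
tool_rot: [179.9, -13.8, 81.5]
force: [0.8, 4.1, 3.5]
grip_width: 0.0298
grasp_force: 34.9
```

>>> play_rows --steps '[[[-0.0014,0,0.0002,0,0.012,0,0.02],[-0.0014,0,0.0002,0,0.012,0,0.02],[-0.0007,0,0,0,0,0,0.02],[0,0,0,0,0,0,0.02],[0,0,0,0,0,0,0.02]]]'

```text
time_s: 16.45
tool_pos: [0.4518, 0.155, 0.0523]
tool_rot: [179.9, -15.2, 81.5]
force: [-0.6, 5.9, 4.7]
grip_width: 0.0298
grasp_force: 34.9
```

>>> play_rows --steps '[[[0.002,0,0.0002,0,-0.04,0,0.02],[0.002,0,0.0002,0,-0.04,0,0.02],[0.002,0,0.0002,0,-0.04,0,0.02],[0.002,0,0.0002,0,-0.04,0,0.02],[0.002,0,0.0002,0,-0.04,0,0.02],[0.002,0,0.0001,0,-0.04,0,0.02],[0.0016,0,0,0,-0.024,0,0.02],[0,0,0,0,0,0,0.02],[0,0,0,0,0,0,0.02]]]'

```text
time_s: 17.35
tool_pos: [0.4533, 0.1667, 0.0521]
tool_rot: [180.0, -0.0, 81.4]
force: [0.3, 2.5, 1.6]
grip_width: 0.0298
grasp_force: 35.0
```

```bash
python3 - <<'E'
from m import *
o=get_obs(); print(o['tool_pos'],o['tool_rot'],o['force'],o['wrist_torque'])
c=read_camera("wrist"); f=c['frame']; e=read_camera("scene"); d=read_camera("side")
z=lambda a:cv2.resize(a,(400,400),interpolation=cv2.INTER_CUBIC)
cv2.imwrite("pics/r2.png",np.hstack([z(f[120:320,220:420]),z(e['frame'][270:360,275:365])])[:,:,::-1])
E
```

```text
[0.45325137 0.1667047  0.05214117] [ 1.79955525e+02 -4.72625045e-02  8.14474172e+01] [0.2579061  2.49529143 1.60210141] [ 0.45283004 -0.07126134 -0.00396875]
```

View pics/r2.png

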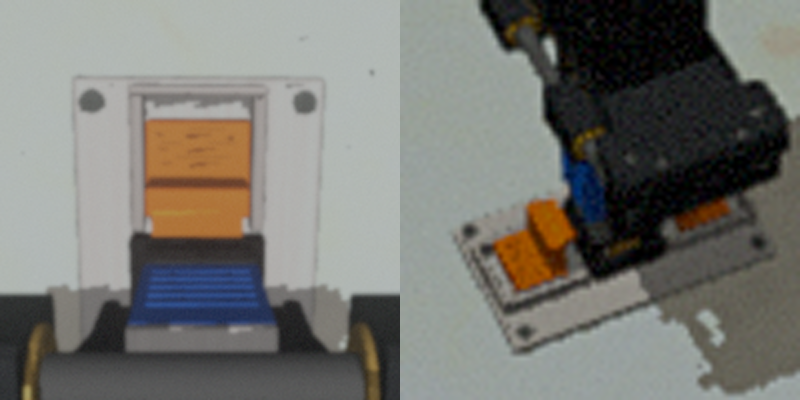

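The +y catch is clear of the module: a gap shows at about row 240 of the crop. I relieve the small side load and try a gentle lift.

>>> play_rows --steps '[[[0.0006,0,-0.001,0,0,0,0.02],[0,0,-0.002,0,0,0,0.02],[0,0,-0.001,0,0,0,0.02],[0,0,0,0,0,0,0.02],[0,0,0,0,0,0,0.02]]]'

```text
time_s: 18.0
tool_pos: [0.4528, 0.1667, 0.056]
tool_rot: [-180.0, 0.0, 81.4]
force: [-0.1, -0.0, -1.3]
grip_width: 0.0301
grasp_force: 35.0
```

>>> play_rows --steps '[[[0,0,-0.002,0,0,0,0.02],[0,0,-0.002,0,0,0,0.02],[0,0,0,0,0,0,0.02],[0,0,0,0,0,0,0.02]]]'

```text
time_s: 18.4
tool_pos: [0.453, 0.167, 0.0602]
tool_rot: [180.0, -0.0, 81.4]
force: [-0.3, 0.9, -1.7]
grip_width: 0.0299
grasp_force: 35.0
```

The lift force is only the module's weight, so it is free. I draw it straight up until the foot is about 3 cm clear of the catches.

>>> play_rows --steps '[[[0,0,-0.008,0,0,0,0.02],[0,0,-0.01,0,0,0,0.02],[0,0,-0.01,0,0,0,0.02],[0,0,-0.01,0,0,0,0.02],[0,0,-0.008,0,0,0,0.02],[0,0,-0.004,0,0,0,0.02],[0,0,0,0,0,0,0.02],[0,0,0,0,0,0,0.02],[0,0,0,0,0,0,0.02]]]'

```text
time_s: 19.3
tool_pos: [0.4526, 0.1667, 0.1096]
tool_rot: [-179.9, 0.0, 81.4]
force: [-0.3, -0.2, -0.2]
grip_width: 0.0302
grasp_force: 35.0
```

```bash
python3 - <<'E'
from m import *
o=get_obs(); print(o['tool_pos'],o['tool_rot'],o['force'],o['joint_velocities'].round(2))
e=read_camera("scene"); d=read_camera("side")
z=lambda a:cv2.resize(a,(400,400),interpolation=cv2.INTER_CUBIC)
cv2.imwrite("pics/f.png",np.hstack([z(d['frame'][225:315,330:420]),z(e['frame'][265:355,275:365])])[:,:,::-1])
E
```

```text
[0.45255954 0.16674811 0.10960292] [-1.79949871e+02  2.78355637e-02  8.14044281e+01] [-0.32570142 -0.21153622 -0.19131293] [-0.01  0.02  0.07 -0.12 -0.05 -0.04 -0.04]
```

View pics/f.png

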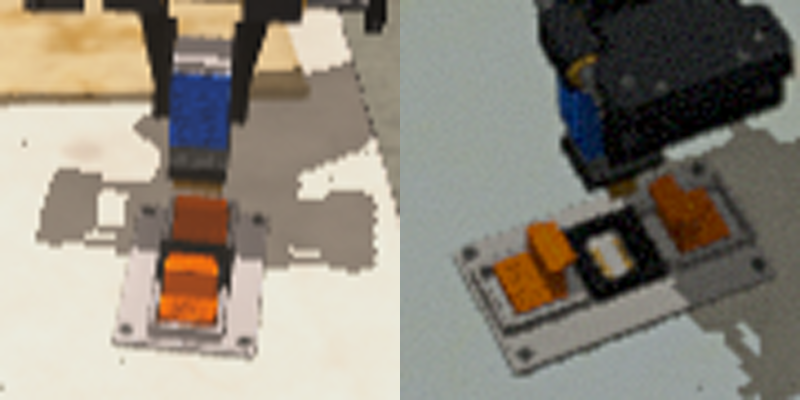

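The picture shows the module lifted clear, upright and over the pocket, with both catches pushed back. I hand the job in.

```bash
python3 -c "
from cell import sign_off; print(sign_off())"
```

```text
the job is handed in; nothing more can be done
None
```

The job is handed in: the heat sink lies flat on the work board, both catches were rocked back by the module itself, and the module is held still and upright above its socket, with its foot about 3 cm clear of the catches.

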